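Close the lock-cylinder box and hold it up level for hand-over

ROBOT

A 6-joint arm with a two-finger parallel gripper is mounted at the origin on a cart in front of the work surface, level with it; the furniture and walls round the work are solid. World frame = base frame: x ahead of the robot, y to its left, z up, the work surface at z = 0. Lengths are in mm, angles in rad, forces in N, time in s.
With the tool pointing down it reaches from about 300 to 775 mm from the base axis. Payload 14.6 kg.
Tool frame: the origin (TCP) lies on the centre line of the jaws, within the pads' length; the fingertips stand manip.finger_overhang ahead of it and the grasp point (between the pads) lies 11 mm behind it (manip.finger_overhang is the distance from the TCP to the fingertips, in mm); y points along the fingers, x is the direction in which the jaws open and shut, and the axes are right-handed (so a half turn about y gives the same grasp; the last joint's range is limited). The gripper opens to 94 mm and grips with 3 to 60 N. Pads are 16 mm wide; open, the fingers measure 119 mm over their backs; the gripper's body (75 mm by 177 mm) begins 78 mm behind the grasp point.
Start: joints at [-1.334, 0.3, 1.521, -0, 1.321, -0.067], TCP at [164.525, -524.805, 182.046] pointing down, gripper open.
Joint ranges: [-3.03, 3.03], [-0.79, 2.21], [0.23, 2.52], [-1.04, 4.18], [0, 3.07], [-2.55, 2.55]. Speed limits (rad/s): [2.22, 2.22, 2.57, 3.14, 3.14, 3.14].

INTERFACE

Orientations are given as [roll, pitch, yaw] about the fixed x, y, z axes, in that order (R = Rz(yaw) Ry(pitch) Rx(roll)).
In Python, from cell import monitor, viewer, ticket, manip gives the robot as it stands.
- The arm moves only by the shell command python3 -m jog 'ROWS' [FORCE]. ROWS is JSON, a list of rows, each an object of numbers: "grip": the finger opening in cm, from 0 to 9.4; "dx", "dy", "dz": the shift along the tool's x, y, z in cm; "spin": the turn about the tool's y in degrees. In form: [{"grip": .., "dx": .., "dy": .., "dz": .., "spin": ..}, ...]. A call has 1 to 20 rows; each row is the pose to reach, as a shift and turn from the pose commanded when the call began, along the tool's axes at that moment; what a row does not reach only later rows make up. A row lasts 1/8 s, in which the tool goes at most 62.5 mm and 10.7 degrees, less where a joint would pass 70% of its speed; a pose out of reach is approached as far as the arm can. A call with a gripper value outside its range is refused whole. The fingers move at their own pace and stop on an object; FORCE is the grip in N (left out, the last holds). Time passes only in rows, so rows that repeat a pose let the fingers close. It gives the time, the measured TCP pose, the force and the opening at its end, in the units of the state.
- monitor.read_state(): the state, without advancing time (a new reading comes with each control period).
- viewer.camera(name): name is "scene" or "top"; returns a dict with "color" (400x640x3 uint8, red, green, blue), "vertical_fov" (degrees; the focal length in pixels is half the picture's height over the tangent of half this angle, whatever the lens; pixels are square), "cx", "cy" (the principal point, pixels), "rvec" (rotation vector, rad) and "tvec" (3), from world to camera coordinates, as OpenCV has them. Camera axes: x right, y down, z forward; pixel columns grow to the right and rows downward; lengths in mm; the calibration is good to about 2 mm. A picture is of the moment at which its call begins. There is no depth.
- ticket.sign_off(): hands the job in, once; it reports no verdict.
The state is a dict: "clock": time; "joints": joint angles; "qd": joint speeds; "effort": joint torques, N m; "eef_pos": TCP position; "eef_rot": TCP orientation; "wrist_force": force on the tool from outside, world axes, zero at the start; "moment": the same for the moment, N m; "finger_gap": finger opening in mm.
Only numpy, scipy, OpenCV 4.12 (cv2) and the standard library are available. Lean on these libraries where they do the work, as an engineer would, in place of code of your own. Each camera call takes 0.05 s, during which the arm holds its last target. There are 200 camera calls.

TASK

The wooden box with the two lock cylinders is wanted for a call-out: slide its loose lid, rib upward, into the grooves from the low open end until it is fully home against the far end, while the box stands on the worktop. Then grip the closed box by its long sides, lift it clear and hold it level and still with its underside about 15 cm above the worktop, ready for a colleague to take; finish while still holding it, the gripper alone carrying it. Keep the box upright all the time, do not carry it unless the lid is home, and leave the other things on the worktop alone.

Things in the scene. Friction and masses are not known exactly. Their poses are not given: they have to be found in the camera images.
- cylinder_box: Loose pale wooden box for a sliding lid, 62 mm wide (x), 170 mm long (y), 42.5 mm high, 0.28 to 0.46 kg empty, with two 0.21 kg lock cylinders in it. Origin: centre of the underside; z up; +y points to the low open end. Its long sides are plain and upright outside, to be gripped across the 62 mm. Lid home: lid origin at x 0, y +3, z 30 mm in this frame, both frames parallel.
- box_mouth (a point): Middle of the top edge of the low end wall, where the lid enters: box x 0, y +85, z 30 mm. Walls 30 mm high on three sides carry the lid. The two grooves (z 30 to 37 mm) are 54 mm apart bottom to bottom, widening to 59 mm over the last 15 mm at the mouth. No lip above them for y over 70 mm: the lid's nose can be laid on the walls there, then pushed in.
- lid_stop (a point): Middle of the inner face of the high closed end, where the lid's nose stops: box x 0, y -77, z 30 mm. Lips (z 37 to 42.5 mm, 44 mm apart) cover the grooves from here to y +58 mm; from y +58 to +70 mm their undersides ramp up to z 41 mm as a lead-in. The box slides on the worktop when pushed with more than about 3.5 to 6 N.
- slide_lid: Loose flat plywood lid of the box, 51 mm wide (x), 160 mm long (y), 5 mm thick, 0.07 kg. Lies flat on the worktop with its dark rib upward. Origin: centre of the underside; z up. Its -y edge is the nose that goes into the box first; the rib is near the +y edge. In the box its axes point the same way as the box's axes.
- lid_rib (a point): Middle of the dark wooden grip rib on top of the lid: x = 0, y = +50 mm, z = 15 mm in the lid's frame. The rib is 36 mm along x, 12 mm along y and rises 20 mm above the lid (z = 5 to 25 mm); it is pinched across its 12 mm, along the lid's y.
- lock_cylinder_1: Loose brass-coloured lock cylinder, 65 x 33 x 17 mm, origin at the centre of its underside, lying in the box in the compartment at the open end. The box floor is 5 mm thick; a 22 mm high divider separates the two compartments.
- lock_cylinder_2: Loose steel-coloured lock cylinder, 65 x 33 x 17 mm, origin at the centre of its underside, lying in the box in the compartment at the closed end.
- cutter_3: Bystander: loose pale grey steel cutter wheel with a central hole, 68 mm across, 10 mm high, flat on the worktop. Origin at the centre of its underside.
- marker: Bystander: loose white marker pen with a black cap, 127 x 18 x 18 mm, lying on the worktop. Origin at the centre of its underside.
- key_fob_3: Bystander: loose blue car key fob, 79 x 36 x 14 mm, flat on the worktop. Origin at the centre of its underside.
Things that resemble listed ones, but are neither listed nor needed, are in the scene too. What is shaped like the lock_cylinder_2 but pink is not meant.

How it is judged:
By the outcome, as a careful person would: the job done as asked, in the order asked, and still so for the second after the job is handed in, while the arm keeps its last pose, push and grip.
It also fails if it takes over 64 s, if anything falls off the work surface, if the arm or the gripper's body presses on something with over 40 N, if the wrist force passes 120 N, or if a joint passes its speed limit or range.

## Working session

There is one attempt and no reset: what is moved stays moved. The work goes in short steps, Python scripts to look and compute and a shell command to move; the robot and the scene stay as the last step left them, time stands still between calls to the robot, and variables do not carry over. Pictures are saved under pics/ and viewed, about 8 in all and at most 12, crops included, and the job is handed in when it is done.

```bash
ls; mkdir -p pics; python3 - <<'E'
from cell import monitor, viewer, ticket, manip
import cv2,numpy as np,pickle
print(monitor.read_state(), manip.finger_overhang)
d={n:viewer.camera(n) for n in("scene","top")}
pickle.dump(d,open('c0.pkl','wb'))
for n in d:
    c=d[n]; print(n,{k:c[k] for k in c if k!='color'})
    cv2.imwrite(f'pics/{n}0.png',c['color'][:,:,::-1])
E
```

```text
pics
{'clock': 0.0, 'joints': array([-1.33361308e+00,  3.00482836e-01,  1.52158688e+00,  3.73285333e-06,
        1.32067998e+00, -6.66255423e-02]), 'qd': array([-3.23113705e-04, -1.64922206e-03,  6.38700313e-04,  7.17791468e-05,
        1.35140534e-03,  8.35645165e-04]), 'effort': array([-1.64290061e-03, -5.31811845e+01, -3.52738380e+01,  7.07996939e-02,
        2.44465994e-02, -1.35130986e-04]), 'eef_pos': array([ 164.45334797, -524.53704132,  181.47745226]), 'eef_rot': array([-1.57071569e+00,  1.15422659e-03, -1.26698842e+00]), 'wrist_force': array([-0.31025687,  0.11601832, -0.39515013]), 'moment': array([ 0.00736209, -0.00135258, -0.00731221]), 'finger_gap': 94.09003057552543} 8.0
scene {'vertical_fov': 42.15482202574523, 'cx': 321.4253506028596, 'cy': 193.64945718051396, 'rvec': array([ 2.47563593, -0.21739322,  0.07838088]), 'tvec': array([-541.91203768,  117.89114137, 1269.37215114])}
top {'vertical_fov': 48.53636476504486, 'cx': 325.3332813283022, 'cy': 196.9284023146059, 'rvec': array([ 2.17149106, -2.14707272,  0.11422601]), 'tvec': array([  12.26720218,  549.92915259, 1107.59819456])}
```

View pics/scene0.png

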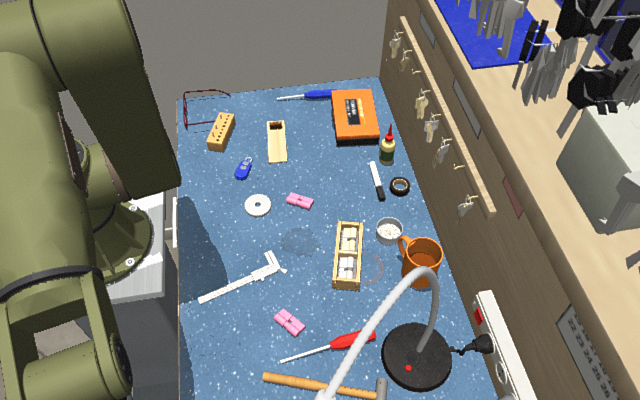

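View pics/top0.png

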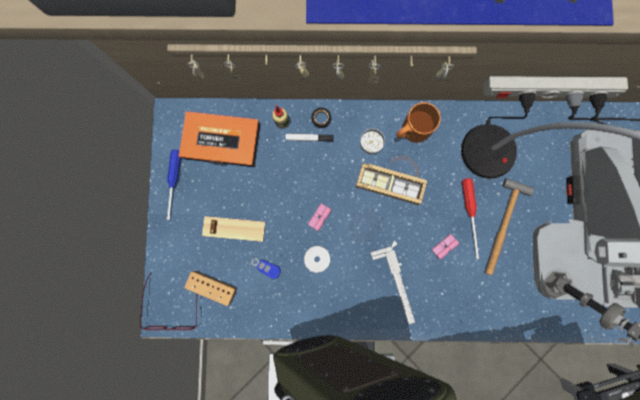

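The first pictures show the box at top (392,183) and scene (347,255), and the lid at top (233,229) and scene (277,142). Lookalikes are the drilled wooden block at top (210,288) and the pink cylinder-shaped pieces at (319,216) and (446,246). I'll take masks, corners and one crop.

```bash
cat > h.py <<'E'
import numpy as np,cv2
def K(c):
    f=200/np.tan(np.radians(c['vertical_fov']/2)); return np.array([[f,0,c['cx']],[0,f,c['cy']],[0,0,1]])
def ray(c,uv,z):
    R=cv2.Rodrigues(np.array(c['rvec']))[0]; o=-R.T@c['tvec']
    uv=np.atleast_2d(uv).astype(float); d=(R.T@np.linalg.inv(K(c))@np.c_[uv,np.ones(len(uv))].T).T
    return o+d*((z-o[2])/d[:,2])[:,None]
def proj(c,P): return cv2.projectPoints(np.atleast_2d(P).astype(float),np.array(c['rvec']),np.array(c['tvec']),K(c),None)[0][:,0]
def mask(c,roi):
    h=cv2.cvtColor(c['color'],cv2.COLOR_RGB2HSV); m=cv2.inRange(h,(8,25,90),(35,200,255))
    o=np.zeros_like(m);x,y,w,k=roi;o[y:y+k,x:x+w]=m[y:y+k,x:x+w]; return o
def rect(m):
    cs=cv2.findContours(m,cv2.RETR_EXTERNAL,cv2.CHAIN_APPROX_NONE)[0]; c=max(cs,key=cv2.contourArea); return cv2.convexHull(c)[:,0]
E
python3 - <<'E'
from h import *; import pickle
d=pickle.load(open('c0.pkl','rb'))
for n,name,roi,z in [('top','lid',(195,208,80,42),5),('scene','lid',(260,115,32,52),5),('top','box',(345,155,90,55),40),('scene','box',(325,212,42,85),40)]:
    c=d[n]; h=rect(mask(c,roi)); W=ray(c,h,z)[:,:2].astype(np.float32)
    r=cv2.minAreaRect(W); print(n,name,r, cv2.boxPoints(r).round(0).tolist(), 'hullpx',len(h), cv2.boxPoints(cv2.minAreaRect(h.astype(np.float32))).round().tolist())
t=d['top']['color'];s=d['scene']['color']
g=lambda im,x,y,w,h,f:cv2.resize(im[y:y+h,x:x+w],None,fx=f,fy=f,interpolation=cv2.INTER_CUBIC)
a=g(t,345,155,90,55,4);b=g(t,195,205,90,55,4);c=g(s,320,205,55,90,4);e=g(s,250,110,55,90,4)
im=np.zeros((440,800,3),np.uint8);im[:220,:360]=a;im[220:,:360]=b;im[:360,360:580]=c;im[:360,580:800]=e
cv2.imwrite('pics/crop1.png',im[:,:,::-1])
E
```

```text
top lid ((467.6746826171875, 258.0355529785156), (160.34652709960938, 51.58108901977539), 85.46412658691406) [[436.0, 180.0], [487.0, 176.0], [500.0, 336.0], [448.0, 340.0]] hullpx 15 [[202.0, 235.0], [204.0, 216.0], [265.0, 221.0], [263.0, 241.0]]
scene lid ((466.6087341308594, 258.5440673828125), (163.48486328125, 51.50014877319336), 85.36103057861328) [[434.0, 179.0], [486.0, 175.0], [499.0, 338.0], [448.0, 342.0]] hullpx 11 [[266.0, 121.0], [285.0, 120.0], [287.0, 162.0], [268.0, 163.0]]
top box ((586.9049682617188, -149.5084228515625), (171.21441650390625, 66.5459213256836), 74.49146270751953) [[532.0, -223.0], [596.0, -241.0], [642.0, -76.0], [578.0, -58.0]] hullpx 20 [[355.0, 186.0], [362.0, 161.0], [427.0, 180.0], [420.0, 205.0]]
scene box ((584.0538330078125, -159.32577514648438), (186.82872009277344, 62.71112060546875), 74.40664672851562) [[529.0, -241.0], [589.0, -258.0], [639.0, -78.0], [579.0, -61.0]] hullpx 12 [[331.0, 288.0], [337.0, 219.0], [365.0, 222.0], [358.0, 290.0]]
```

View pics/crop1.png

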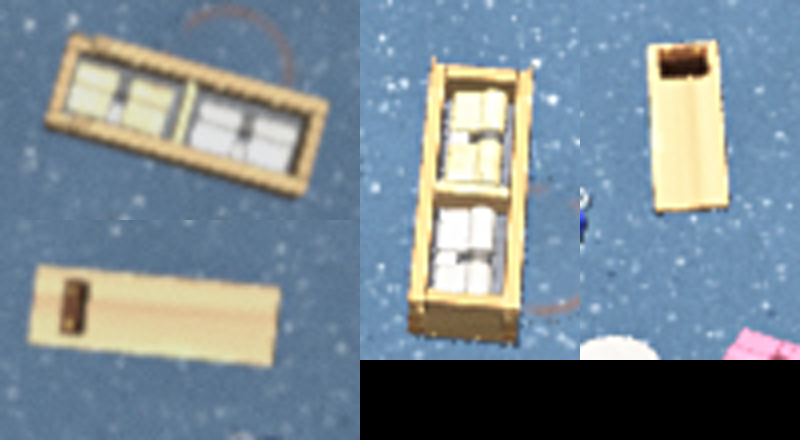

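The crop shows the brass cylinder and low mouth at the box's world +y end, top px (360,175). The closed end is at top px (423,192), and the dark rib is at the lid's +y end, top px (213,227). Now I'll refine the pose and check it against reprojection.

```bash
python3 - <<'E'
from h import *; import pickle
d=pickle.load(open('c0.pkl','rb'))
for n in d:
    R=cv2.Rodrigues(d[n]['rvec'])[0]; print(n,'cam',(-R.T@d[n]['tvec']).round())
T,S=d['top'],d['scene']
print('high-end top corners top/scene', ray(T,[[426.2,180],[420.7,203.7]],42.5).round(1).tolist(), ray(S,[[333,279],[359.5,281.2]],42.5).round(1).tolist())
def fr(o,yaw,p): 
    c,s=np.cos(yaw),np.sin(yaw); p=np.atleast_2d(p); return np.c_[o[0]+c*p[:,0]-s*p[:,1],o[1]+s*p[:,0]+c*p[:,1],p[:,2]]
# dark rib
for n,roi in(('top',(200,212,30,28)),('scene',(262,117,28,20))):
    c=d[n];v=cv2.cvtColor(c['color'],cv2.COLOR_RGB2HSV);x,y,w,k=roi
    m=((v[...,2]<130)&(v[...,0]<25))[y:y+k,x:x+w]; q=np.argwhere(m).mean(0)[::-1]+[x,y]; print(n,'rib',q,ray(c,q,18).round(1),m.sum())
print('lid-> rib',fr((467.2,258.3),np.radians(-4.6),[0,50,15]))
# blue-worktop complement edges for box: fit side lines in top image
for n,roi,z in(('top',(350,160,82,48),42.5),('scene',(328,212,40,86),42.5)):
    c=d[n]; h=rect(mask(c,roi)); print(n,ray(c,h,z)[:,:2].round(0).tolist()); print(h.tolist())
for nm,px,z in(('mug rim',[[422,105],[440,120],[407,122]],90),('tin',[[372,130],[372,152]],20),('lamp',[[462,150],[490,178]],20),('glue',[[280,115]],60),('cutter',[[317,259]],10),('screw',[[470,182]],20)):print(nm,ray(T,px,z).round(0).tolist())
b=(587,-150)
for n in d: print(n,proj(d[n],fr(b,np.radians(-15.5),[[-31,-85,42.5],[31,-85,42.5],[31,58,42.5],[-31,58,42.5],[31,85,37],[-31,85,37],[-31,-85,0],[31,-85,0],[31,85,0],[-31,85,0]])).round(1).tolist())
E
```

```text
scene cam [ 411. -767. 1078.]
top cam [ 421.    9. 1163.]
high-end top corners top/scene [[594.7, -238.2, 42.5], [533.8, -223.4, 42.5]] [[537.2, -221.5, 42.5], [594.4, -237.2, 42.5]]
top rib [213.7254902 226.2745098] [[471.9 305.9  18. ]] 51
scene rib [275.59259259 126.14814815] [[470.8 303.1  18. ]] 54
lid-> rib [[471.20994622 308.13894392  15.        ]]
top [[637.0, -80.0], [635.0, -98.0], [632.0, -108.0], [625.0, -136.0], [597.0, -233.0], [595.0, -238.0], [587.0, -238.0], [566.0, -232.0], [538.0, -224.0], [536.0, -222.0], [535.0, -212.0], [538.0, -201.0], [560.0, -120.0], [575.0, -67.0], [577.0, -62.0], [580.0, -59.0], [582.0, -59.0], [619.0, -69.0], [634.0, -75.0], [637.0, -77.0]]
[[364, 163], [371, 164], [375, 165], [386, 168], [424, 179], [426, 180], [426, 183], [424, 191], [421, 202], [420, 203], [416, 203], [412, 202], [380, 193], [359, 187], [357, 186], [356, 185], [356, 184], [360, 170], [362, 164], [363, 163]]
scene [[636.0, -82.0], [625.0, -129.0], [611.0, -179.0], [599.0, -220.0], [592.0, -244.0], [586.0, -258.0], [582.0, -257.0], [539.0, -245.0], [531.0, -241.0], [536.0, -214.0], [575.0, -74.0], [580.0, -63.0]]
[[362, 222], [362, 239], [361, 258], [360, 274], [359, 284], [358, 290], [356, 290], [336, 288], [332, 287], [332, 276], [337, 223], [338, 219]]
mug rim [[776.0, -220.0, 90.0], [738.0, -264.0, 90.0], [732.0, -182.0, 90.0]]
tin [[730.0, -102.0, 20.0], [671.0, -102.0, 20.0]]
lamp [[679.0, -338.0, 20.0], [605.0, -409.0, 20.0]]
glue [[756.0, 137.0, 60.0]]
cutter [[391.0, 38.0, 10.0]]
screw [[594.0, -357.0, 20.0]]
scene [[332.0, 280.0], [359.7, 282.4], [362.6, 229.2], [336.8, 227.1], [363.0, 221.2], [337.6, 219.2], [331.6, 288.9], [358.6, 291.2], [362.0, 229.7], [337.2, 227.7]]
top [[420.8, 203.5], [427.0, 180.2], [372.9, 164.9], [366.4, 187.9], [362.6, 162.4], [356.0, 185.3], [417.4, 205.1], [423.4, 182.6], [361.5, 165.1], [355.2, 187.3]]
```

```bash
cat > go.py <<'E'
import sys,numpy as np
from cell import monitor
def rel(x,y,z,yawdeg):
    s=monitor.read_state();p=s['eef_pos'];w=s['eef_rot'][2]
    d=np.array([x,y,z])-p; tx=[np.cos(w),np.sin(w)];tz=[-np.sin(w),np.cos(w)]
    sp=(np.degrees(w)-yawdeg+180)%360-180
    print((x,y,z,yawdeg),'dx %.2f dy %.2f dz %.2f spin %.1f'%(d[:2]@tx/10,-d[2]/10,d[:2]@tz/10,sp))
if __name__=='__main__':
    s=monitor.read_state();print({k:np.round(s[k],2).tolist() for k in('clock','joints','eef_pos','eef_rot','wrist_force','finger_gap')})
    for a in sys.argv[1:]: rel(*map(float,a.split(',')))
E
python3 go.py 400,-200,180,-83 471.5,307,90,-94.6
```

```text
{'clock': 0.1, 'joints': [-1.33, 0.3, 1.52, 0.0, 1.32, -0.07], 'eef_pos': [164.46, -524.58, 181.57], 'eef_rot': [-1.57, 0.0, -1.27], 'wrist_force': [0.59, -0.06, 0.44], 'finger_gap': 94.27}
(400.0, -200.0, 180.0, -83.0) dx -23.93 dy 0.16 dz 32.18 spin 10.4
(471.5, 307.0, 90.0, -94.6) dx -70.17 dy 9.16 dz 54.17 spin 22.0
```

```bash
python3 -m jog '[{"grip":4.5,"dx":-8,"dy":0.1,"dz":11,"spin":4},{"grip":4.5,"dx":-24,"dy":0.1,"dz":32,"spin":10},{"grip":4.5,"dx":-24,"dy":0.1,"dz":32,"spin":10},{"grip":4.5,"dx":-24,"dy":0.1,"dz":32,"spin":10},{"grip":4.5,"dx":-24,"dy":0.1,"dz":32,"spin":10},{"grip":4.5,"dx":-24,"dy":0.1,"dz":32,"spin":10},{"grip":4.5,"dx":-24,"dy":0.1,"dz":32,"spin":10},{"grip":4.5,"dx":-70.2,"dy":0.1,"dz":54.2,"spin":22},{"grip":4.5,"dx":-70.2,"dy":0.1,"dz":54.2,"spin":22},{"grip":4.5,"dx":-70.2,"dy":0.1,"dz":54.2,"spin":22},{"grip":4.5,"dx":-70.2,"dy":0.1,"dz":54.2,"spin":22},{"grip":4.5,"dx":-70.2,"dy":0.1,"dz":54.2,"spin":22},{"grip":4.5,"dx":-70.2,"dy":0.1,"dz":54.2,"spin":22},{"grip":4.5,"dx":-70.2,"dy":9.2,"dz":54.2,"spin":22},{"grip":4.5,"dx":-70.2,"dy":9.2,"dz":54.2,"spin":22},{"grip":4.5,"dx":-70.2,"dy":9.2,"dz":54.2,"spin":22},{"grip":4.5,"dx":-70.2,"dy":9.2,"dz":54.2,"spin":22},{"grip":4.5,"dx":-70.2,"dy":9.2,"dz":54.2,"spin":22}]' 20; python3 go.py 471.5,307,90,-94.6 471.5,307,15.5,-94.6
```

```text
clock: 2.35
eef_pos: [471.7, 306.7, 90.3]
eef_rot: [-1.571, -0.0, -1.651]
wrist_force: [0.8, 0.4, 1.2]
finger_gap: 44.8
{'clock': 2.35, 'joints': [0.51, 0.42, 1.58, -0.0, 1.14, 2.16], 'eef_pos': [471.73, 306.71, 90.28], 'eef_rot': [-1.57, -0.0, -1.65], 'wrist_force': [0.76, 0.38, 1.23], 'finger_gap': 44.83}
(471.5, 307.0, 90.0, -94.6) dx -0.03 dy 0.03 dz -0.02 spin 0.0
(471.5, 307.0, 15.5, -94.6) dx -0.03 dy 7.48 dz -0.02 spin 0.0
```

```bash
python3 -m jog '[{"grip":4.5,"dx":0,"dy":4,"dz":0,"spin":0},{"grip":4.5,"dy":6.8},{"grip":4.5,"dy":7.4},{"grip":4.5,"dy":7.45},{"grip":0.8,"dy":7.45},{"grip":0.8,"dy":7.45},{"grip":0.8,"dy":7.45},{"grip":0.8,"dy":7.45},{"grip":0.8,"dy":7.45},{"grip":0.8,"dy":7.45}]' 25; python3 go.py; python3 - <<'E'
from h import *
from cell import viewer
a=viewer.camera('top')['color'][190:270,180:280];b=viewer.camera('scene')['color'][90:190,225:325]
cv2.imwrite('pics/grip.png',np.hstack([cv2.resize(a,(400,320)),cv2.resize(b,(320,320))])[:,:,::-1])
E
```

```text
{'clock': 2.35, 'joints': [0.51, 0.42, 1.58, -0.0, 1.14, 2.16], 'eef_pos': [471.73, 306.71, 90.28], 'eef_rot': [-1.57, -0.0, -1.65], 'wrist_force': [0.76, 0.38, 1.23], 'finger_gap': 44.83}validation failed for argument at $[1]...
```

View pics/grip.png

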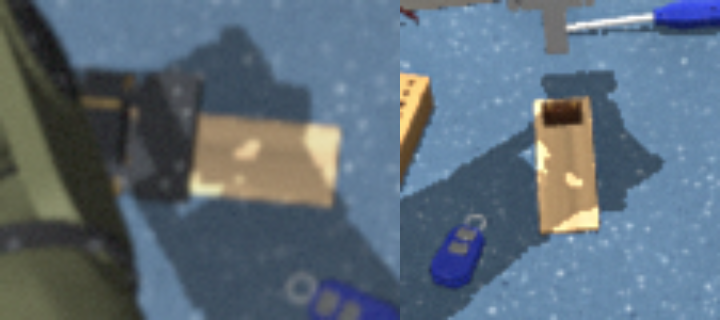

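The call was refused because every row needs all its keys. The picture shows the gripper above the rib, scene crop (560,115), with nothing moved. I'll send it again with full rows.

```bash
python3 -m jog '[{"grip":4.5,"dx":0,"dy":4,"dz":0,"spin":0},{"grip":4.5,"dx":0,"dy":6.8,"dz":0,"spin":0},{"grip":4.5,"dx":0,"dy":7.4,"dz":0,"spin":0},{"grip":4.5,"dx":0,"dy":7.45,"dz":0,"spin":0},{"grip":0.8,"dx":0,"dy":7.45,"dz":0,"spin":0},{"grip":0.8,"dx":0,"dy":7.45,"dz":0,"spin":0},{"grip":0.8,"dx":0,"dy":7.45,"dz":0,"spin":0},{"grip":0.8,"dx":0,"dy":7.45,"dz":0,"spin":0},{"grip":0.8,"dx":0,"dy":7.45,"dz":0,"spin":0}]' 25; python3 go.py
```

```text
clock: 3.58
eef_pos: [471.7, 307.2, 15.6]
eef_rot: [-1.571, 0.0, -1.651]
wrist_force: [0.6, 0.0, 0.8]
finger_gap: 8.0
{'clock': 3.58, 'joints': [0.51, 0.52, 1.63, 0.0, 0.99, 2.16], 'eef_pos': [471.69, 307.2, 15.57], 'eef_rot': [-1.57, 0.0, -1.65], 'wrist_force': [0.58, 0.02, 0.76], 'finger_gap': 8.01}
```

```bash
python3 - <<'E'
from h import *
from cell import viewer
a=viewer.camera('top');b=viewer.camera('scene')
import pickle;pickle.dump((a,b),open('c1.pkl','wb'))
print(proj(b,[[471.7,307.2,7.6],[471.7,307.2,25]]))
a=a['color'][190:270,180:280];b=b['color'][90:170,235:315]
cv2.imwrite('pics/grip2.png',np.hstack([cv2.resize(a,(400,320)),cv2.resize(b,(400,400))[:320]])[:,:,::-1])
E
```

```text
[[275.98376568 127.67284959]
 [275.58107441 123.34569945]]
```

View pics/grip2.png

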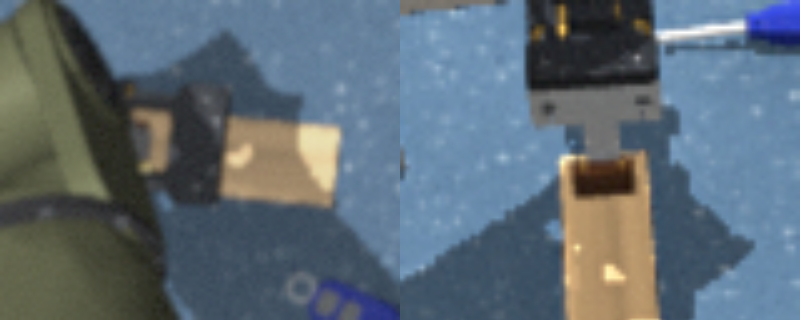

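```bash
python3 - <<'E'
from h import *;import pickle
a,b=pickle.load(open('c1.pkl','rb'))
print('finger bottom @z82 (first)',ray(b,[[273.6,106]],82.3).round(1))
v=cv2.cvtColor(b['color'],cv2.COLOR_RGB2HSV)
print('rib occl line z25',ray(b,[[276,121.4],[276,123]],25).round(1), 'shoulder px (266,114) z60..90',ray(b,[[266,114]],60).round(),ray(b,[[266,114]],90).round())
m=mask(b,(262,110,30,58));h=rect(m);W=ray(b,h,5)[:,:2].astype(np.float32);print('lid now',cv2.minAreaRect(W))
cr=b['color'][85:145,250:305];cv2.imwrite('pics/z.png',cv2.resize(cr,None,fx=10,fy=10,interpolation=cv2.INTER_LANCZOS4)[:,:,::-1])
E
```

```text
finger bottom @z82 (first) [[471.3 317.6  82.3]]
rib occl line z25 [[473.8 314.8  25. ]
 [473.1 308.4  25. ]] shoulder px (266,114) z60..90 [[448. 313.  60.]] [[447. 281.  90.]]
lid now ((466.1714172363281, 259.11285400390625), (163.5252685546875, 52.009185791015625), 85.30304718017578)
```

View pics/z.png

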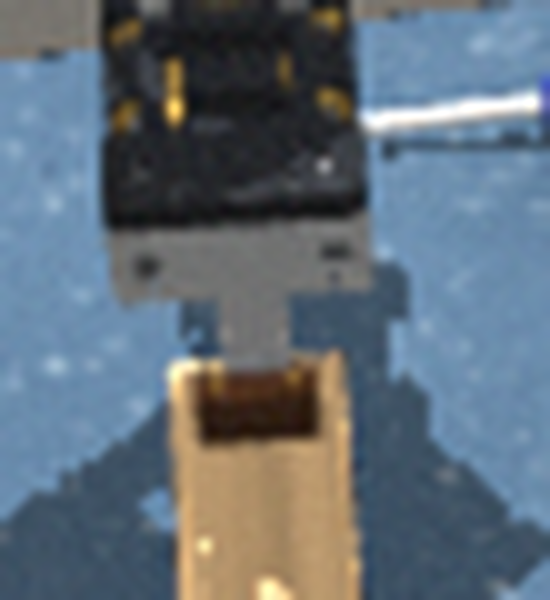

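```bash
python3 - <<'E'
from h import *;import pickle
a,b=pickle.load(open('c1.pkl','rb'))
for z in (20,40,60,80,100,120,140):
    print(z,'top edge px238',ray(a,[[238,226]],z)[0,:2].round(), 'scene blk bottom',ray(b,[[273.5,107.5]],z)[0,:2].round(),'plate bottom',ray(b,[[273.5,115]],z)[0,:2].round(),'finger tip',ray(b,[[275.5,121.5]],z)[0,:2].round())
cr=a['color'][195:255,195:255];cv2.imwrite('pics/z2.png',cv2.resize(cr,None,fx=9,fy=9,interpolation=cv2.INTER_LANCZOS4)[:,:,::-1])
E
```

```text
20 top edge px238 [473. 243.] scene blk bottom [474. 379.] plate bottom [470. 348.] finger tip [473. 320.]
40 top edge px238 [472. 239.] scene blk bottom [473. 357.] plate bottom [469. 326.] finger tip [472. 299.]
60 top edge px238 [471. 235.] scene blk bottom [472. 336.] plate bottom [468. 305.] finger tip [470. 279.]
80 top edge px238 [470. 230.] scene blk bottom [470. 314.] plate bottom [467. 284.] finger tip [469. 258.]
100 top edge px238 [470. 226.] scene blk bottom [469. 292.] plate bottom [466. 263.] finger tip [468. 238.]
120 top edge px238 [469. 222.] scene blk bottom [468. 271.] plate bottom [465. 242.] finger tip [467. 217.]
140 top edge px238 [468. 218.] scene blk bottom [467. 249.] plate bottom [463. 221.] finger tip [466. 197.]
```

View pics/z2.png

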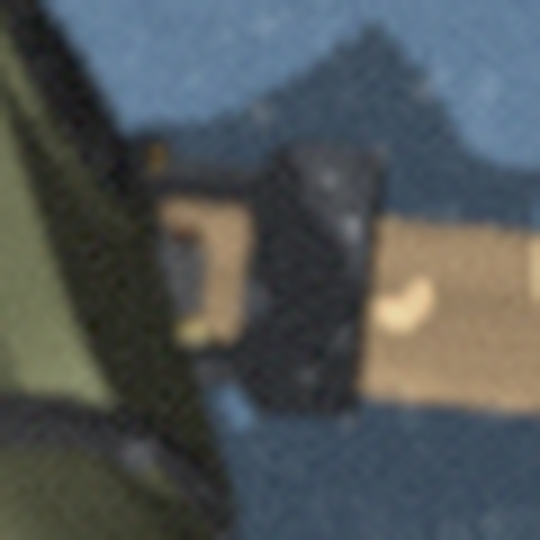

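Both views agree that the gripper body's front is where expected in x and y, but its underside is at z≈141 mm and the fingertips at z≈48 mm. The real tool is therefore about 37–40 mm higher than the reported z implies. The fingers closed above the rib without touching anything. I'll reopen and come down carefully, feeling for contact.

```bash
python3 -m jog '[{"grip":4.5,"dx":0,"dy":0,"dz":0,"spin":0},{"grip":4.5,"dx":0,"dy":0,"dz":0,"spin":0},{"grip":4.5,"dx":0,"dy":0,"dz":0,"spin":0},{"grip":4.5,"dx":0,"dy":1,"dz":0,"spin":0},{"grip":4.5,"dx":0,"dy":2,"dz":0,"spin":0},{"grip":4.5,"dx":0,"dy":2.5,"dz":0,"spin":0},{"grip":4.5,"dx":0,"dy":2.5,"dz":0,"spin":0}]' 25; python3 - <<'E'
from h import *
from cell import viewer
import pickle
b=viewer.camera('scene');a=viewer.camera('top');pickle.dump((a,b),open('c2.pkl','wb'))
cv2.imwrite('pics/z3.png',cv2.resize(b['color'][95:155,250:305],None,fx=10,fy=10,interpolation=cv2.INTER_LANCZOS4)[:,:,::-1])
E
```

```text
clock: 4.55
eef_pos: [471.5, 307.1, -10.0]
eef_rot: [-1.572, -0.001, -1.651]
wrist_force: [-0.2, -0.2, 0.8]
finger_gap: 44.9
```

View pics/z3.png

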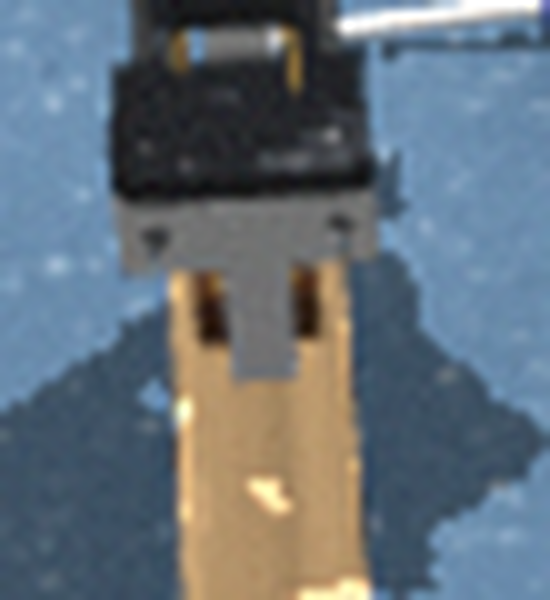

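```bash
python3 - <<'E'
from h import *;import pickle
a,b=pickle.load(open('c2.pkl','rb'))
for z in (5,10,15,20,25,30,35,40): print(z,ray(b,[[276.5,133]],z)[0,:2].round())
E
```

```text
5 [471. 288.]
10 [470. 283.]
15 [470. 278.]
20 [470. 273.]
25 [470. 269.]
30 [469. 264.]
35 [469. 259.]
40 [469. 254.]
```

```bash
python3 -m jog '[{"grip":4.5,"dx":0,"dy":0.6,"dz":0,"spin":0},{"grip":4.5,"dx":0,"dy":1.0,"dz":0,"spin":0},{"grip":4.5,"dx":0,"dy":1.2,"dz":0,"spin":0},{"grip":4.5,"dx":0,"dy":1.2,"dz":0,"spin":0},{"grip":0.8,"dx":0,"dy":1.2,"dz":0,"spin":0},{"grip":0.8,"dx":0,"dy":1.2,"dz":0,"spin":0},{"grip":0.8,"dx":0,"dy":1.2,"dz":0,"spin":0},{"grip":0.8,"dx":0,"dy":1.2,"dz":0,"spin":0},{"grip":0.8,"dx":0,"dy":1.2,"dz":0,"spin":0}]' 25; python3 go.py
```

```text
clock: 5.78
eef_pos: [474.3, 309.2, -18.3]
eef_rot: [-1.565, 0.005, -1.651]
wrist_force: [0.3, 4.4, 24.5]
finger_gap: 11.5
{'clock': 5.78, 'joints': [0.51, 0.57, 1.64, 0.0, 0.92, 2.16], 'eef_pos': [474.31, 309.16, -18.32], 'eef_rot': [-1.56, 0.0, -1.65], 'wrist_force': [0.3, 4.4, 24.53], 'finger_gap': 11.49}
```

```bash
python3 -m jog '[{"grip":2.5,"dx":0,"dy":0,"dz":0,"spin":0},{"grip":2.5,"dx":0,"dy":0,"dz":0,"spin":0},{"grip":2.5,"dx":0,"dy":-0.6,"dz":0,"spin":0},{"grip":2.5,"dx":0,"dy":-0.6,"dz":0,"spin":0},{"grip":2.5,"dx":0,"dy":-0.6,"dz":0,"spin":0}]' 25;  python3 go.py
python3 -m jog '[{"grip":0.6,"dx":0,"dy":0,"dz":0,"spin":0},{"grip":0.6,"dx":0,"dy":0,"dz":0,"spin":0},{"grip":0.6,"dx":0,"dy":0,"dz":0,"spin":0},{"grip":0.6,"dx":0,"dy":0,"dz":0,"spin":0}]' 30;  python3 go.py
```

```text
clock: 6.4
eef_pos: [471.4, 307.0, -15.9]
eef_rot: [-1.572, -0.001, -1.651]
wrist_force: [0.5, 0.5, 0.1]
finger_gap: 25.1
{'clock': 6.4, 'joints': [0.51, 0.57, 1.65, -0.0, 0.93, 2.16], 'eef_pos': [471.4, 306.97, -15.95], 'eef_rot': [-1.57, -0.0, -1.65], 'wrist_force': [0.54, 0.53, 0.1], 'finger_gap': 25.1}
clock: 6.9
eef_pos: [471.7, 307.1, -15.5]
eef_rot: [-1.571, -0.0, -1.651]
wrist_force: [-0.0, 0.2, -0.5]
finger_gap: 11.9
{'clock': 6.9, 'joints': [0.51, 0.57, 1.65, 0.0, 0.93, 2.16], 'eef_pos': [471.68, 307.15, -15.54], 'eef_rot': [-1.57, -0.0, -1.65], 'wrist_force': [-0.01, 0.19, -0.47], 'finger_gap': 11.87}
```

```bash
python3 go.py 471.7,307.1,44.4,-94.6 647.6,67.8,44.4,-105.5
```

```text
{'clock': 6.9, 'joints': [0.51, 0.57, 1.65, 0.0, 0.93, 2.16], 'eef_pos': [471.68, 307.15, -15.54], 'eef_rot': [-1.57, -0.0, -1.65], 'wrist_force': [-0.01, 0.19, -0.47], 'finger_gap': 11.87}
(471.7, 307.1, 44.4, -94.6) dx 0.00 dy -5.99 dz 0.00 spin 0.0
(647.6, 67.8, 44.4, -105.5) dx 22.45 dy -5.99 dz 19.45 spin 10.9
```

```bash
python3 -m jog '[{"grip":0.6,"dx":0,"dy":-1,"dz":0,"spin":0},{"grip":0.6,"dx":0,"dy":-3,"dz":0,"spin":0},{"grip":0.6,"dx":0,"dy":-6,"dz":0,"spin":0},{"grip":0.6,"dx":3,"dy":-6,"dz":3,"spin":2},{"grip":0.6,"dx":7,"dy":-6,"dz":6.5,"spin":4},{"grip":0.6,"dx":11,"dy":-6,"dz":10,"spin":6},{"grip":0.6,"dx":15,"dy":-6,"dz":13.5,"spin":8},{"grip":0.6,"dx":19,"dy":-6,"dz":16.5,"spin":10},{"grip":0.6,"dx":21.5,"dy":-6,"dz":18.5,"spin":10.9},{"grip":0.6,"dx":22.45,"dy":-6,"dz":19.45,"spin":10.9},{"grip":0.6,"dx":22.45,"dy":-6,"dz":19.45,"spin":10.9},{"grip":0.6,"dx":22.45,"dy":-6,"dz":19.45,"spin":10.9}]'; python3 - <<'E'
from h import *
from cell import viewer
import pickle
b=viewer.camera('scene');a=viewer.camera('top');pickle.dump((a,b),open('c3.pkl','wb'))
A=a['color'][140:215,285:435];B=b['color'][130:300,300:400]
im=np.zeros((544,770,3),np.uint8);im[:225,:450]=cv2.resize(A,None,fx=3,fy=3,interpolation=cv2.INTER_CUBIC);im[:,450:]=cv2.resize(B,(320,544),interpolation=cv2.INTER_CUBIC)
cv2.imwrite('pics/pre.png',im[:,:,::-1])
E
```

```text
clock: 8.4
eef_pos: [647.1, 69.1, 44.7]
eef_rot: [-1.571, 0.0, -1.84]
wrist_force: [0.8, 0.5, -0.8]
finger_gap: 11.8
```

View pics/pre.png

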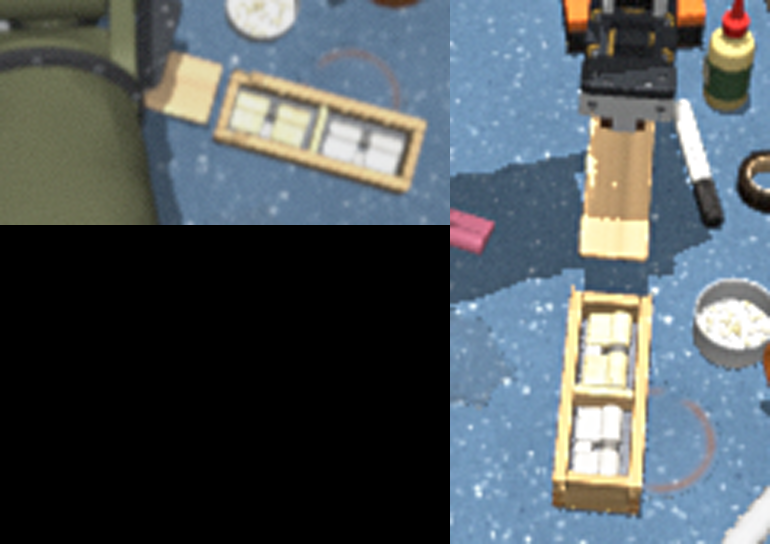

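The lid is held level, with its nose at scene px (340–362, 210), facing the box mouth. The box hasn't moved. Next I'll compare the nose with the mouth numerically.

```bash
python3 - <<'E'
from h import *;import pickle
a,b=pickle.load(open('c3.pkl','rb'))
th=np.radians(-15.5);bx=np.array([587.5,-149]);ex=np.array([np.cos(th),np.sin(th)]);ey=np.array([-np.sin(th),np.cos(th)])
L=lambda P:np.c_[(P[:,:2]-bx)@ex,(P[:,:2]-bx)@ey]
print('top nose',L(ray(a,[[359,160],[354.3,181.7]],65)).round(1).tolist());print('scene nose',L(ray(b,[[340.6,208.75],[361.9,211.25]],63)).round(1).tolist())
# edge crossings by rows/cols: lid side edges in scene, box side edges
for nm,c,roi,z in(('lid scene',b,(335,165,32,50),65),('lid top',a,(335,150,26,38),65)):
    h=rect(mask(c,roi)); print(nm,L(ray(c,h,z)).round(1).tolist())
for nm,c,roi,z in(('box scene',b,(326,216,42,80),42.5),('box top',a,(354,160,76,46),42.5)):
    h=rect(mask(c,roi)); P=L(ray(c,h,z)); print(nm,P.round(1).tolist())
E
```

```text
top nose [[28.5, 94.7], [-27.9, 91.1]]
scene nose [[-25.7, 97.2], [25.9, 94.8]]
lid scene [[22.1, 233.7], [23.7, 200.4], [24.5, 127.2], [23.5, 96.8], [21.3, 93.6], [14.1, 92.9], [-17.2, 92.9], [-27.0, 94.9], [-28.6, 115.9], [-26.9, 235.7]]
lid top [[25.4, 133.0], [25.4, 114.7], [24.6, 98.9], [22.9, 95.8], [17.9, 94.4], [-3.0, 93.7], [-19.1, 94.4], [-24.6, 95.4], [-27.4, 105.0], [-27.4, 123.2], [-26.7, 139.0], [-24.9, 142.1], [-10.3, 146.3], [23.3, 140.3]]
box scene [[28.3, 77.6], [30.6, 28.9], [30.6, -67.5], [29.4, -90.2], [28.0, -105.2], [23.6, -105.6], [-25.1, -105.4], [-29.7, -103.4], [-32.0, -76.0], [-31.7, 68.9], [-30.2, 80.8]]
box top [[29.2, 80.1], [31.7, 62.1], [32.0, 51.6], [32.3, 22.5], [31.8, -59.5], [30.6, -83.5], [23.2, -85.5], [1.9, -85.8], [-27.4, -85.7], [-30.6, -83.9], [-34.1, -71.7], [-34.8, 78.0], [-31.2, 84.3], [-28.8, 85.0], [8.9, 85.0], [25.3, 84.3], [28.5, 82.5]]
```

```bash
python3 -m jog '[{"grip":0.6,"dx":0,"dy":0.5,"dz":0.15,"spin":0},{"grip":0.6,"dx":0,"dy":1.8,"dz":0.15,"spin":0},{"grip":0.6,"dx":0,"dy":2.7,"dz":0.15,"spin":0},{"grip":0.6,"dx":0,"dy":2.75,"dz":0.15,"spin":0},{"grip":0.6,"dx":0.7,"dy":2.75,"dz":0.15,"spin":0},{"grip":0.6,"dx":1.4,"dy":2.75,"dz":0.15,"spin":0},{"grip":0.6,"dx":2,"dy":2.75,"dz":0.15,"spin":0},{"grip":0.6,"dx":2.0,"dy":2.75,"dz":0.15,"spin":0},{"grip":0.6,"dx":2.0,"dy":2.85,"dz":0.15,"spin":0},{"grip":0.6,"dx":2.0,"dy":2.85,"dz":0.15,"spin":0}]'
python3 -m jog '[{"grip":0.6,"dx":0.5,"dy":0,"dz":0,"spin":0},{"grip":0.6,"dx":1,"dy":0,"dz":0,"spin":0},{"grip":0.6,"dx":1.5,"dy":0,"dz":0,"spin":0},{"grip":0.6,"dx":2,"dy":0,"dz":0,"spin":0},{"grip":0.6,"dx":2,"dy":0,"dz":0,"spin":0}]'
```

```text
clock: 9.75
eef_pos: [643.7, 48.3, 15.9]
eef_rot: [-1.571, -0.0, -1.841]
wrist_force: [-0.3, 0.5, -0.8]
finger_gap: 11.8
clock: 10.38
eef_pos: [638.3, 28.4, 16.1]
eef_rot: [-1.571, -0.0, -1.842]
wrist_force: [-0.3, 0.4, -1.1]
finger_gap: 11.4
```

```bash
python3 - <<'E'
from h import *
from cell import viewer
import pickle
b=viewer.camera('scene');a=viewer.camera('top');pickle.dump((a,b),open('c4.pkl','wb'))
A=a['color'][150:215,345:435];B=b['color'][150:300,315:385]
im=np.zeros((600,800,3),np.uint8);im[:325,:450]=cv2.resize(A,None,fx=5,fy=5,interpolation=cv2.INTER_CUBIC);im[:,460:740]=cv2.resize(B,None,fx=4,fy=4,interpolation=cv2.INTER_CUBIC)
cv2.imwrite('pics/ent.png',im[:,:,::-1])
E
```

View pics/ent.png

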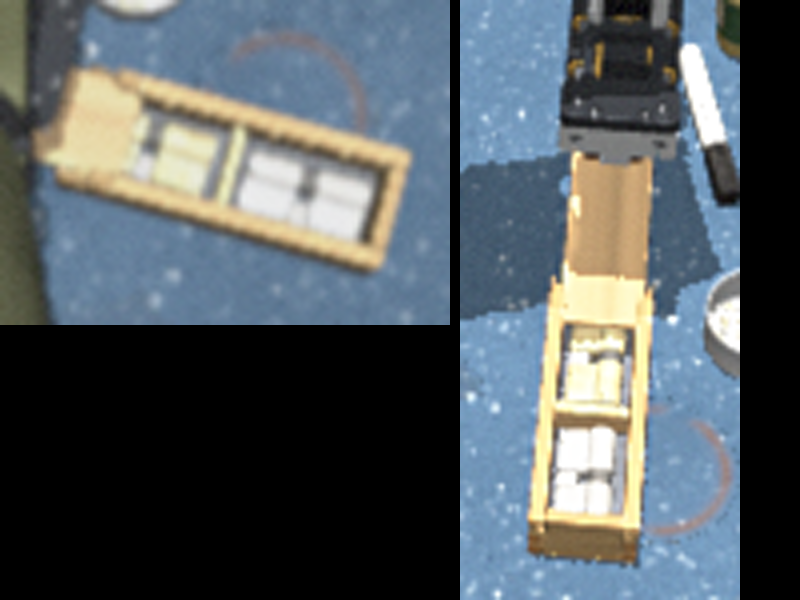

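The nose is between the side walls and under the lips at scene crop (600,305), with no force on the wrist. I'll push on and watch the force.

```bash
python3 -m jog '[{"grip":0.6,"dx":0.8,"dy":0,"dz":0,"spin":0},{"grip":0.6,"dx":1.6,"dy":0,"dz":0,"spin":0},{"grip":0.6,"dx":2.4,"dy":0,"dz":0,"spin":0},{"grip":0.6,"dx":3.2,"dy":0,"dz":0,"spin":0},{"grip":0.6,"dx":4,"dy":0,"dz":0,"spin":0},{"grip":0.6,"dx":4,"dy":0,"dz":0,"spin":0}]'
python3 -m jog '[{"grip":0.6,"dx":0.8,"dy":0,"dz":0,"spin":0},{"grip":0.6,"dx":1.6,"dy":0,"dz":0,"spin":0},{"grip":0.6,"dx":2.4,"dy":0,"dz":0,"spin":0},{"grip":0.6,"dx":3.2,"dy":0,"dz":0,"spin":0},{"grip":0.6,"dx":4,"dy":0,"dz":0,"spin":0},{"grip":0.6,"dx":4,"dy":0,"dz":0,"spin":0}]'
python3 -m jog '[{"grip":0.6,"dx":0.8,"dy":0,"dz":0,"spin":0},{"grip":0.6,"dx":1.6,"dy":0,"dz":0,"spin":0},{"grip":0.6,"dx":2.4,"dy":0,"dz":0,"spin":0},{"grip":0.6,"dx":3.2,"dy":0,"dz":0,"spin":0},{"grip":0.6,"dx":4,"dy":0,"dz":0,"spin":0},{"grip":0.6,"dx":4,"dy":0,"dz":0,"spin":0}]'
```

```text
clock: 11.22
eef_pos: [627.6, -10.3, 16.1]
eef_rot: [-1.571, -0.0, -1.842]
wrist_force: [0.3, -0.1, -0.9]
finger_gap: 12.0
clock: 11.98
eef_pos: [616.9, -48.8, 16.1]
eef_rot: [-1.571, 0.0, -1.842]
wrist_force: [0.2, -0.1, 0.0]
finger_gap: 11.5
clock: 12.72
eef_pos: [606.2, -87.4, 16.1]
eef_rot: [-1.571, 0.0, -1.842]
wrist_force: [-0.0, 0.4, -0.6]
finger_gap: 11.9
```

```bash
python3 -m jog '[{"grip":0.6,"dx":0.3,"dy":0,"dz":0,"spin":0},{"grip":0.6,"dx":0.6,"dy":0,"dz":0,"spin":0},{"grip":0.6,"dx":0.8,"dy":0,"dz":0,"spin":0},{"grip":0.6,"dx":0.8,"dy":0,"dz":0,"spin":0}]'
for i in 1 2 3 4; do python3 -m jog '[{"grip":0.6,"dx":0.1,"dy":0,"dz":0,"spin":0},{"grip":0.6,"dx":0.2,"dy":0,"dz":0,"spin":0}]'|egrep 'pos|force'; done
```

```text
clock: 13.22
eef_pos: [604.1, -94.6, 16.0]
eef_rot: [-1.571, -0.0, -1.841]
wrist_force: [-0.9, 0.1, -0.3]
finger_gap: 11.6
eef_pos: [603.6, -96.4, 16.0]
wrist_force: [0.3, 0.9, -0.8]
eef_pos: [603.3, -97.9, 16.2]
wrist_force: [2.0, 3.2, -1.1]
eef_pos: [602.6, -100.1, 16.1]
wrist_force: [1.4, 3.9, 0.2]
eef_pos: [602.0, -102.2, 16.0]
wrist_force: [1.3, 3.9, 0.2]
```

Contact came at y≈-97.5, where -98 was predicted. The push then stayed at about 4 N while the box slid about 4 mm, so the lid appears home. I'll release, rise, and look.

```bash
python3 -m jog '[{"grip":2.2,"dx":0,"dy":0,"dz":0,"spin":0},{"grip":2.2,"dx":0,"dy":0,"dz":0,"spin":0},{"grip":2.2,"dx":0,"dy":0,"dz":0,"spin":0},{"grip":2.2,"dx":0,"dy":-1,"dz":0,"spin":0},{"grip":2.2,"dx":0,"dy":-4,"dz":0,"spin":0},{"grip":8.5,"dx":0,"dy":-9,"dz":0,"spin":0},{"grip":8.5,"dx":-3,"dy":-14,"dz":0,"spin":0},{"grip":8.5,"dx":-9,"dy":-14,"dz":0,"spin":0},{"grip":8.5,"dx":-15,"dy":-14,"dz":0,"spin":0},{"grip":8.5,"dx":-20,"dy":-14,"dz":0,"spin":0},{"grip":8.5,"dx":-20,"dy":-14,"dz":0,"spin":0}]';python3 - <<'E'
from h import *
from cell import viewer
import pickle
b=viewer.camera('scene');a=viewer.camera('top');pickle.dump((a,b),open('c5.pkl','wb'))
A=a['color'][150:215,345:435];B=b['color'][200:300,315:385]
im=np.zeros((600,800,3),np.uint8);im[:325,:450]=cv2.resize(A,None,fx=5,fy=5,interpolation=cv2.INTER_CUBIC);im[:500,450:]=cv2.resize(B,None,fx=5,fy=5,interpolation=cv2.INTER_CUBIC)
cv2.imwrite('pics/home.png',im[:,:,::-1])
th=np.radians(-15.5);bx=np.array([587.5,-149]);ex=np.array([np.cos(th),np.sin(th)]);ey=np.array([-np.sin(th),np.cos(th)])
L=lambda P:np.c_[(P[:,:2]-bx)@ex,(P[:,:2]-bx)@ey]
for nm,c,roi,z in(('box scene',b,(326,216,42,80),42.5),('box top',a,(350,160,80,46),42.5)):
    h=rect(mask(c,roi)); P=L(ray(c,h,z)); print(nm,P.round(1).tolist())
E
```

```text
clock: 15.6
eef_pos: [655.6, 93.8, 156.4]
eef_rot: [-1.571, 0.0, -1.837]
wrist_force: [0.5, -0.2, -0.6]
finger_gap: 78.4
box scene [[-15.1, 73.4], [28.4, 74.7], [30.0, 40.1], [30.4, -64.9], [29.6, -92.7], [28.1, -107.6], [26.0, -110.3], [-0.4, -110.4], [-20.3, -109.8], [-29.3, -108.3], [-32.0, -76.0], [-32.1, 11.7], [-31.7, 68.9], [-29.5, 72.0]]
box top [[28.9, 72.0], [31.3, 54.1], [32.3, 22.5], [31.8, -59.5], [31.3, -86.0], [29.6, -89.1], [24.6, -90.4], [-7.3, -90.9], [-26.0, -90.5], [-32.3, -87.0], [-33.7, -82.1], [-34.1, -71.7], [-34.4, -43.0], [-34.8, 59.5], [-34.1, 75.6], [-32.3, 78.7], [-27.4, 80.1], [10.3, 80.1], [26.7, 79.4]]
```

View pics/home.png

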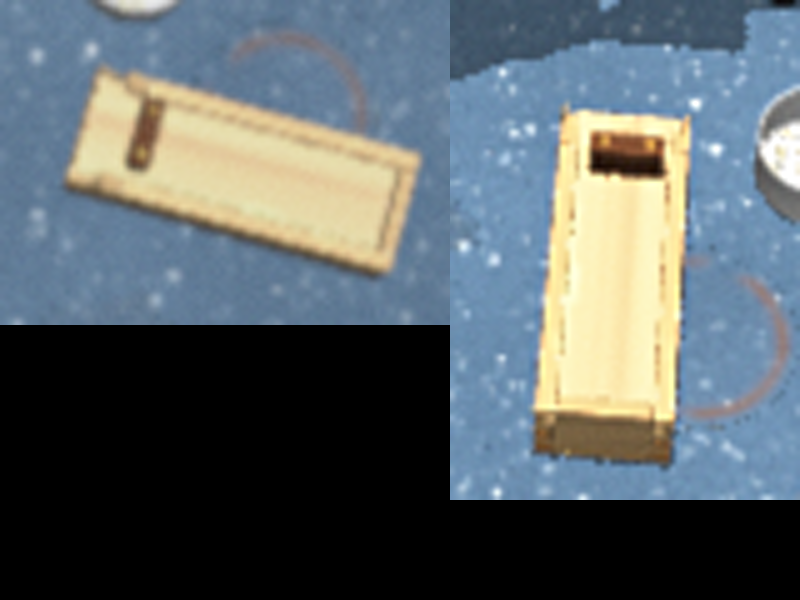

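The lid lies under the lips right up to the closed end, with the rib at top crop (145,130) and nothing standing out at the mouth. The hull edges show the box moved 5 mm along its -y with no turn, so its centre is about (586.2,-153.8). Next is the grip across the 62 mm.

```bash
python3 go.py 586.7,-151.9,100,-15.5 586.7,-151.9,-15,-15.5
```

```text
{'clock': 15.7, 'joints': [0.08, 0.57, 1.2, -0.0, 1.37, 1.92], 'eef_pos': [655.38, 90.6, 156.42], 'eef_rot': [-1.57, -0.0, -1.84], 'wrist_force': [-0.16, -1.13, 0.12], 'finger_gap': 83.99}
(586.7, -151.9, 100.0, -15.5) dx 25.20 dy 5.64 dz -0.16 spin -90.0
(586.7, -151.9, -15.0, -15.5) dx 25.20 dy 17.14 dz -0.16 spin -90.0
```

```bash
python3 -m jog '[{"grip":8.5,"dx":4,"dy":0,"dz":0,"spin":-10},{"grip":8.5,"dx":8,"dy":0,"dz":0,"spin":-20},{"grip":8.5,"dx":12,"dy":0,"dz":0,"spin":-30},{"grip":8.5,"dx":16,"dy":1,"dz":0,"spin":-40},{"grip":8.5,"dx":20,"dy":2,"dz":0,"spin":-50},{"grip":8.5,"dx":23,"dy":3.5,"dz":-0.1,"spin":-60},{"grip":8.5,"dx":25,"dy":5,"dz":-0.1,"spin":-70},{"grip":8.5,"dx":25.2,"dy":5.6,"dz":-0.2,"spin":-80},{"grip":8.5,"dx":25.2,"dy":5.6,"dz":-0.2,"spin":-90},{"grip":8.5,"dx":25.2,"dy":5.6,"dz":-0.2,"spin":-90},{"grip":8.5,"dx":25.2,"dy":5.6,"dz":-0.2,"spin":-90},{"grip":8.5,"dx":25.2,"dy":5.6,"dz":-0.2,"spin":-90}]'; python3 go.py 586.7,-151.9,-15,-15.5
```

```text
clock: 17.2
eef_pos: [586.2, -152.0, 100.3]
eef_rot: [-1.571, -0.0, -0.273]
wrist_force: [0.2, -0.7, -0.1]
finger_gap: 84.8
{'clock': 17.2, 'joints': [-0.31, 0.5, 1.44, -0.0, 1.2, -0.04], 'eef_pos': [586.16, -151.99, 100.27], 'eef_rot': [-1.57, -0.0, -0.27], 'wrist_force': [0.24, -0.75, -0.13], 'finger_gap': 84.8}
(586.7, -151.9, -15.0, -15.5) dx 0.05 dy 11.53 dz 0.02 spin -0.1
```

```bash
python3 -m jog '[{"grip":8.5,"dx":0.05,"dy":3,"dz":0,"spin":0},{"grip":8.5,"dx":0.05,"dy":6,"dz":0,"spin":0},{"grip":8.5,"dx":0.05,"dy":9,"dz":0,"spin":0},{"grip":8.5,"dx":0.05,"dy":10.5,"dz":0,"spin":0},{"grip":8.5,"dx":0.05,"dy":11.3,"dz":0,"spin":0},{"grip":8.5,"dx":0.05,"dy":11.5,"dz":0,"spin":0},{"grip":8.5,"dx":0.05,"dy":11.5,"dz":0,"spin":0}]'; python3 -m jog '[{"grip":5.6,"dx":0,"dy":0,"dz":0,"spin":0},{"grip":5.6,"dx":0,"dy":0,"dz":0,"spin":0},{"grip":5.6,"dx":0,"dy":0,"dz":0,"spin":0},{"grip":5.6,"dx":0,"dy":0,"dz":0,"spin":0},{"grip":5.6,"dx":0,"dy":0,"dz":0,"spin":0}]' 45; python3 go.py
```

```text
clock: 18.08
eef_pos: [587.1, -152.0, -14.2]
eef_rot: [-1.571, -0.001, -0.271]
wrist_force: [0.5, -0.2, -0.5]
finger_gap: 85.0
clock: 18.7
eef_pos: [586.6, -151.8, -14.7]
eef_rot: [-1.571, 0.0, -0.27]
wrist_force: [-4.4, 1.6, 6.0]
finger_gap: 62.1
{'clock': 18.7, 'joints': [-0.31, 0.64, 1.51, 0.0, 0.99, -0.04], 'eef_pos': [586.56, -151.85, -14.74], 'eef_rot': [-1.57, 0.0, -0.27], 'wrist_force': [-4.39, 1.57, 5.97], 'finger_gap': 62.08}
```

```bash
python3 -m jog '[{"grip":5.6,"dx":0,"dy":-0.3,"dz":0,"spin":0},{"grip":5.6,"dx":0,"dy":-1,"dz":0,"spin":0},{"grip":5.6,"dx":0,"dy":-2,"dz":0,"spin":0},{"grip":5.6,"dx":0,"dy":-3,"dz":0,"spin":0},{"grip":5.6,"dx":0,"dy":-3,"dz":0,"spin":0}]'; python3 -m jog '[{"grip":5.6,"dx":0,"dy":-1.5,"dz":0,"spin":0},{"grip":5.6,"dx":0,"dy":-3.5,"dz":0,"spin":0},{"grip":5.6,"dx":0,"dy":-5.5,"dz":0,"spin":0},{"grip":5.6,"dx":0,"dy":-7.5,"dz":0,"spin":0},{"grip":5.6,"dx":0,"dy":-9.5,"dz":0,"spin":0},{"grip":5.6,"dx":0,"dy":-11,"dz":0,"spin":0},{"grip":5.6,"dx":0,"dy":-12,"dz":0,"spin":0},{"grip":5.6,"dx":0,"dy":-12.05,"dz":0,"spin":0},{"grip":5.6,"dx":0,"dy":-12.05,"dz":0,"spin":0},{"grip":5.6,"dx":0,"dy":-12.05,"dz":0,"spin":0},{"grip":5.6,"dx":0,"dy":-12.05,"dz":0,"spin":0},{"grip":5.6,"dx":0,"dy":-12.05,"dz":0,"spin":0}]'; python3 - <<'E'
from h import *
from cell import viewer,monitor
s=monitor.read_state();print(s['moment'],np.abs(s['qd']).max())
b=viewer.camera('scene');a=viewer.camera('top')
A=a['color'][130:230,330:460];B=b['color'][170:320,300:400]
im=np.zeros((600,800,3),np.uint8);im[:300,:390]=cv2.resize(A,None,fx=3,fy=3);im[:,400:]=cv2.resize(B,None,fx=4,fy=4,interpolation=cv2.INTER_CUBIC)
cv2.imwrite('pics/end.png',im[:,:,::-1])
E
```

```text
clock: 19.32
eef_pos: [587.3, -152.1, 16.2]
eef_rot: [-1.571, -0.002, -0.27]
wrist_force: [-0.4, -1.1, -9.5]
finger_gap: 61.9
clock: 20.82
eef_pos: [586.7, -151.9, 135.4]
eef_rot: [-1.571, 0.0, -0.27]
wrist_force: [-0.4, -0.3, -8.2]
finger_gap: 61.5
[-0.07319938 -0.04319286 -0.0234739 ] 0.0025599392128845496
```

View pics/end.png

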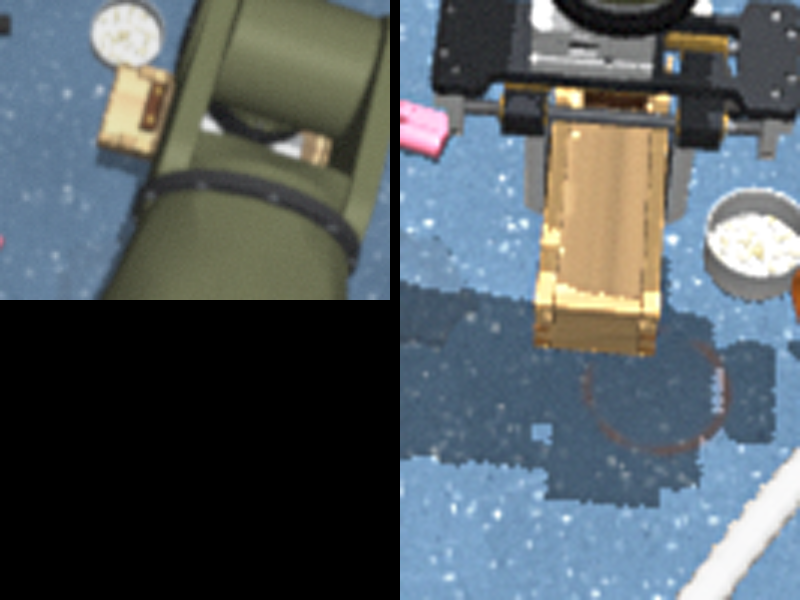

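The closed box hangs in the fingers with the lid still home, and its lower end edge is at scene px (334–364, 257). One last check of end height and steadiness, then I'll sign off.

```bash
python3 -m jog '[{"grip":5.6,"dx":0,"dy":0,"dz":0,"spin":0},{"grip":5.6,"dx":0,"dy":0,"dz":0,"spin":0},{"grip":5.6,"dx":0,"dy":0,"dz":0,"spin":0},{"grip":5.6,"dx":0,"dy":0,"dz":0,"spin":0},{"grip":5.6,"dx":0,"dy":0,"dz":0,"spin":0},{"grip":5.6,"dx":0,"dy":0,"dz":0,"spin":0},{"grip":5.6,"dx":0,"dy":0,"dz":0,"spin":0},{"grip":5.6,"dx":0,"dy":0,"dz":0,"spin":0}]'; python3 - <<'E'
from h import *
from cell import viewer
b=viewer.camera('scene')
th=np.radians(-15.5);R=np.array([[np.cos(th),-np.sin(th)],[np.sin(th),np.cos(th)]]);o=np.array([586.2,-153.8])
for z0 in(140,150,160):
    P=[np.r_[o+R@[x,-85],z0+z] for x,z in((-31,0),(31,0),(-31,42.5),(31,42.5))]; print(z0,proj(b,P).round(1).tolist())
h=rect(mask(b,(330,225,40,40)));print('low rows seen',h[h[:,1]>252].tolist(),'max row',h[:,1].max())
E
```

```text
clock: 21.92
eef_pos: [586.7, -151.9, 135.5]
eef_rot: [-1.571, -0.0, -0.27]
wrist_force: [0.0, 0.4, -8.9]
finger_gap: 62.0
140 [[332.8, 259.2], [362.6, 261.7], [333.2, 248.4], [364.0, 250.9]]
150 [[332.9, 256.7], [362.9, 259.2], [333.4, 245.8], [364.3, 248.3]]
160 [[333.0, 254.2], [363.2, 256.7], [333.5, 243.1], [364.7, 245.6]]
low rows seen [[363, 258], [355, 258], [344, 257], [334, 256], [333, 255]] max row 258
```

```bash
python3 -c "
from cell import ticket
print(ticket.sign_off())"
```

```text
the job is handed in; nothing more can be done
None
```

The lid is fully home in the box, and the gripper alone is holding the closed box level about 15 cm above the worktop. I handed the job in at about 22 s of the 64 s allowed.

- **Lid:** I pinched it by the rib and slid it into the grooves from the low end. It met the stop where predicted (TCP y about -97.5 mm, against -98). The push then stayed at about 4 N while the box slid 5 mm along the worktop, and the pictures showed the lid closed with nothing standing out.
- **Hold:** I gripped the box across its 62 mm sides at 45 N and lifted it 150 mm. At the last check the pose was steady, the wrist load was about 8.9 N, the finger opening was 62 mm, and the tilt read zero. The camera put the underside of the closed end at about 150–153 mm, so the box is level to within the camera's accuracy.

Three things disagreed or went wrong on the way:
- **Tool height:** the tool stood higher than its reported z, by 37–40 mm in the pictures and about 31 mm by touch. The first grasp therefore closed above the rib without touching anything. From then on I used heights relative to contact.
- **Pressing on the lid:** the second try at the grasp pressed the lid onto the worktop with about 25 N. I backed off and gripped it again.
- **Refused move:** one call was rejected because its rows were incomplete; nothing moved.

I did not measure the bystanders again, but the later pictures showed nothing disturbed.

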